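# Catalogue shot of a batch of ceramic pieces

### The job

Get these ceramic pieces photographed: seat every piece that is on the plywood ware board flat in the pocket of its own shape in the grey photo nest, and turn the console's dial to its two-dot mark. With all of them seated, half-press the round shutter button to its first click and keep it there for a full second so that the camera focuses, then press it right down to take the picture and let it go. Afterwards lay every piece flat on the ware board again, turn the dial back to its bar mark (standby) and leave the other things on the table where they are; never press the shutter fully while the dial is off the two-dot mark.

Things in the scene. Friction and masses are not known exactly. Their poses are not given: they have to be found in the camera images.
- bar: Grey unglazed stoneware, 22 mm thick, about 100 g; may be absent. Origin: centre of its underside, z up; a bar 68 x 30 mm, long side along its x.
- square: Grey unglazed stoneware, 22 mm thick, about 100 g; may be absent. Origin: centre of its underside, z up; a square tile 42 x 42 mm, sides along its x and y.
- house: Grey unglazed stoneware, 22 mm thick, about 100 g; may be absent. Origin: centre of its underside, z up; a house outline: walls 42 mm wide (x from -21 to 21 mm) and y from -15 to 15 mm, then a gable that rises at 45 degrees to its peak at y = +36 mm. (Here the origin is the centre of the 42 x 30 mm wall rectangle, on the underside.) A small dark door mark on top.
- hexagon: Grey unglazed stoneware, 22 mm thick, about 100 g; may be absent. Origin: centre of its underside, z up; a regular hexagon 44 mm across flats (51 mm across corners), one pair of flats facing its +x and -x.
- board: Plywood ware board, fixed for the run, 300 (x) x 250 (y) x 12 mm, at the left or at the right of the nest. Origin: centre of its underside, so its top is at z = 12 mm. The pieces start on it, at x -90 to +50 mm and y -70 to +70 mm in its frame; a small white cup (48 mm across, 45 mm high) stands on it near x = +118 mm, y = 0 and stays there.
- nest: Grey photo nest, fixed for the run, a plate 190 (x) x 200 (y) x 6 mm with four pockets, each outlined by darker rims 5 mm thick that rise 7 mm above the pocket floor (the plate's top); 2 mm of clearance all round a piece. Origin: centre of the underside. The camera on its tripod stands beyond it, 215 mm high, at about x = 0.88.
- pocket_bar (a point): Bar pocket: the point on its floor where the bar's origin belongs; axes as the nest's. The bar's long side lies along the nest's x (either way round).
- pocket_square (a point): Square pocket: the point on its floor where the square's origin belongs; axes as the nest's; sides along x and y (any quarter turn).
- pocket_house (a point): House pocket: the point on its floor where the house's origin belongs; axes as the nest's. The gable points to the nest's +y.
- pocket_hexagon (a point): Hexagon pocket: the point on its floor where the hexagon's origin belongs; axes as the nest's; a pair of flats faces +x and -x (any sixth of a turn).
- console: Black shutter console, fixed for the run, a box 130 (x) x 220 (y) x 45 mm, at the side of the nest where the board is not. Origin: centre of its underside. The dial's axis is at its y = +55 mm, the round steel shutter button at its y = -55 mm.
- dial (a joint): Grey dial, bar grip 42 long, 14 wide, 28 mm high over a 44 mm disc, top 83 mm above the table; a white line marks the pointer end. Rad, grows clockwise from above. Four click detents, marked on the side away from the robot: 0 = bar mark (standby), 0.6 = one dot, 1.2 = two dots, 1.8 = three dots (end stop). Starts at the bar mark or one dot; about 0.07 N m turns it.
- dial_grip (a point): Point on the dial's axis inside the bar grip, 8 mm below the grip's top, at the height to grip; turns with the dial: its x axis points along the bar to the pointer end.
- press_half (a joint): First stage of the shutter button: how far the steel cap (32 mm across, top 19 mm above the console at rest) has gone down within its second stage, 0 to 6 mm (in m); springs back; takes 1.5 to 3 N. The first click is its end at 6 mm.
- press_full (a joint): Second stage of the shutter button, 0 to 6 mm (in m) below the first click: does not yield under 7 N, and takes 11 N to reach the bottom, 12 mm below the rest height in all; springs back.
- press_top (a point): Centre of the top of the steel shutter button; goes down with it; 64 mm above the table at rest.
- cup: Bystander: the small white cup on the ware board; origin at its foot.
- brush: Bystander: a brush lying between robot and nest; origin near its middle, underside.
- kiln_prop: Bystander: plaster kiln prop, 50 x 50 x 60 mm high; origin at its foot.
- stilt: Bystander: small terracotta kiln stilt, 44 mm across, 30 mm high; origin at its foot.

How it is judged:
By the outcome, as a careful person would: the job done as asked, in the order asked, and still so for the second after the job is handed in, with the robot touching nothing.
Of bar, square, house, hexagon only 2 to 4 are there at a start; the rules pass over those that are not, and their reading is None.
At some moment in a run one of bar, square, house, hexagon may be knocked a few centimetres aside while the robot is not near it.
It also fails if it takes over 210 s, if anything falls off the work surface, if the arm or the gripper's body presses on something with over 40 N, if the wrist force passes 120 N, or if a joint passes its speed limit or range.

### The arm

A 6-joint arm with a two-finger parallel gripper is mounted at the origin on the work surface. World frame = base frame: x ahead of the robot, y to its left, z up, the work surface at z = 0. Lengths are in m, angles in rad, forces in N, time in s.
With the tool pointing down it reaches from about 0.325 to 0.775 m from the base axis. Payload 5.5 kg.
Tool frame: the origin (TCP) lies between the finger pads; the fingertips stand 8 mm ahead of it and the grasp point (between the pads) lies 11 mm behind it (tcp_to_tips is the distance from the TCP to the fingertips, in m); z points along the fingers, y is the direction in which the jaws open and shut (so a half turn about z gives the same grasp; the last joint's range is limited). The gripper opens to 88 mm and grips with 3 to 60 N. Pads are 20 mm wide; open, the fingers measure 115 mm over their backs; the gripper's body (75 mm by 178 mm) begins 61 mm behind the grasp point.
Start: joints at [1.066, 0.091, 1.231, -0, 1.82, -0.057], TCP at [0.26, 0.541, 0.231] pointing down, gripper open.
Joint ranges: [-2.87, 2.87], [-0.86, 2.18], [0.17, 2.46], [-1.51, 4.65], [0.06, 2.69], [-2.65, 2.65]. Speed limits (rad/s): [2.57, 2.57, 3.01, 3.14, 3.14, 3.14].

### API

Orientations are given as a unit quaternion [w, x, y, z].
In Python, from bench import * gives the robot as it stands. Calls block until the motion is done:
- move_to(position, orientation): joint-space move of the TCP to a pose.
- move_l(position, speed=0.15, orientation=None): straight line of the TCP; orientation=None keeps the orientation; speed is the mean speed in m/s.
- movej(angles): joint-space move.
- gripper_open() and close(): open the fingers fully, or close them until they stop; the grip force is fixed at half the most.
- hold(seconds).
- inverse_kinematics(position, orientation): joint angles nearest the present ones, or None.
- state(): the state.
- get_image(name): name is "scene" or "top"; returns a dict with "frame" (384x512x3 uint8, blue, green, red), "depth" (384x512 float32, m along the optical axis (not along the pixel's ray), 0 where there is no reading), "camera_matrix" (3x3 intrinsics, pixels), "k1" (the pictures are not rectified: a ray, as slopes to the right and down, at radius r is drawn at 1 + k1 r^2 times it, then the intrinsics apply), "view" (4x4, takes a point from world to camera coordinates). Camera axes: x right, y up, looking along -z (the intrinsics and any distortion apply to the point x, -y, -z); pixel columns grow to the right and rows downward; lengths in m; the calibration is good to about 2 mm. A picture is of the moment at which its call begins.
A pose or a line that the arm cannot do raises IKError and nothing moves.
- job_done(): hands the job in, once; it reports no verdict.
The state is a dict: "time": time; "joint_pos": joint angles; "dq": joint speeds; "joint_torque": joint torques, N m; "ee_pos": TCP position; "ee_rot": TCP orientation; "ft_force": force on the tool from outside, world axes, zero at the start; "moment": the same for the moment, N m; "finger_gap": finger opening in m.
Only numpy, scipy, OpenCV 4.12 (cv2) and the standard library are available. Lean on these libraries where they do the work, as an engineer would, in place of code of your own. Each camera call takes 0.05 s, during which the arm holds its last target. There are 200 camera calls.

## Working session

There is one attempt and no reset: what is moved stays moved. The work goes in short steps, each a Python script; the robot and the scene stay as the last script left them, time stands still between calls to the robot, and variables do not carry over. Pictures are saved under pics/ and viewed, about 12 in all and at most 16, crops included, and the job is handed in when it is done.

```bash
ls; mkdir -p pics; cat > h.py <<'E'
from bench import *
import numpy as np, cv2
def grab(name,fn=None):
    im=get_image(name)
    if fn: cv2.imwrite('pics/'+fn,im['frame'])
    return im
def ray(im,u,v):
    K=np.array(im['camera_matrix']);V=np.array(im['view'])
    x=(u-K[0,2])/K[0,0];y=(v-K[1,2])/K[1,1];X,Y=x,y
    for _ in range(20):
        f=1+im['k1']*(X*X+Y*Y);X,Y=x/f,y/f
    R=V[:3,:3];c=-R.T@V[:3,3]
    return c,R.T@np.array([X,-Y,-1.])
def onplane(im,u,v,z):
    c,d=ray(im,u,v);return c+d*(z-c[2])/d[2]
def proj(im,p):
    K=np.array(im['camera_matrix']);V=np.array(im['view'])
    q=V[:3,:3]@np.array(p)+V[:3,3];x,y=q[0]/-q[2],-q[1]/-q[2];f=1+im['k1']*(x*x+y*y)
    return np.array([K[0,0]*x*f+K[0,2],K[1,1]*y*f+K[1,2]])
def cloud(im):
    D=im['depth'];h,w=D.shape
    K=np.array(im['camera_matrix']);V=np.array(im['view'])
    u,v=np.meshgrid(np.arange(w),np.arange(h))
    x=(u-K[0,2])/K[0,0];y=(v-K[1,2])/K[1,1];X,Y=x.copy(),y.copy()
    for _ in range(20):
        f=1+im['k1']*(X*X+Y*Y);X,Y=x/f,y/f
    P=np.stack([X*D,-Y*D,-D],-1)
    R=V[:3,:3];return (P-V[:3,3])@R
E
python3 - <<'E'
from h import *
for n in ['scene','top']:
    im=grab(n,n+'0.png');V=im['view'];R=V[:3,:3];print(n,im['camera_matrix'],im['k1'],-R.T@V[:3,3],R)
    P=cloud(im);np.save(n+'.npy',P)
print(state())
E
```

```text
pics
scene [[356.50831326   0.         258.71371714]
 [  0.         356.50831326 188.21723182]
 [  0.           0.           1.        ]] -0.05627332033310161 [1.09524216 0.10676684 0.78525783] [[-1.95599916e-01  9.80683656e-01  4.89277041e-04]
 [-7.79411076e-01 -1.55758337e-01  6.06842414e-01]
 [ 5.95196646e-01  1.18316977e-01  7.94822021e-01]]
top [[414.17062878   0.         259.41281391]
 [  0.         414.17062878 184.56733612]
 [  0.           0.           1.        ]] -0.0730563012790586 [ 2.97672199e-01 -8.56719038e-04  1.31798926e+00] [[ 5.61913713e-02 -9.98419865e-01 -5.50175754e-04]
 [ 9.72924086e-01  5.46327098e-02  2.24575132e-01]
 [-2.24190215e-01 -1.31544639e-02  9.74456622e-01]]
{'time': 0.1, 'joint_pos': array([ 1.06632473e+00,  9.17800208e-02,  1.23172151e+00,  2.57420907e-06,
        1.81981087e+00, -5.67398595e-02]), 'dq': array([-0.00044031, -0.00137919, -0.00203374,  0.00037428, -0.00143561,
        0.00147436]), 'joint_torque': array([ 2.32092651e-03, -4.47856808e+01, -4.07570350e+01,  6.99849310e-02,
        2.84322398e-02, -1.37202192e-04]), 'ee_pos': array([0.25965722, 0.54063373, 0.22964689]), 'ee_rot': array([-2.39330252e-04,  2.22000284e-01,  9.75046222e-01, -8.25896323e-04]), 'ft_force': array([ 0.04450345, -0.04513458, -0.91391099]), 'moment': array([-0.00456569, -0.03757038,  0.02399245]), 'finger_gap': 0.08772425425182621}
```

View pics/top0.png

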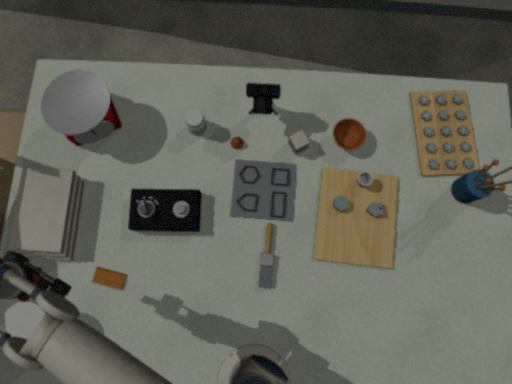

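View pics/scene0.png

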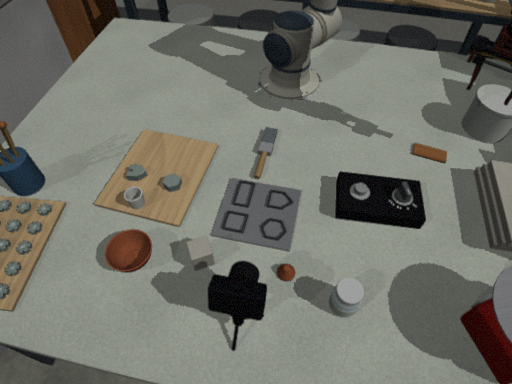

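Top view: the board is at the right (357,217). On it are two pieces, a hexagon-like one at (342,204) and a house-like one at (376,210), plus the cup at (365,180). The nest is at (264,190) and the console at (165,210). I'll look at enlarged crops and get rough heights next.

```bash
python3 - <<'E'
from h import *
t=cv2.imread('pics/top0.png');s=cv2.imread('pics/scene0.png')
a=cv2.resize(t[155:270,225:405],None,fx=4,fy=4,interpolation=cv2.INTER_CUBIC)
c=cv2.resize(t[180:240,122:212],None,fx=4,fy=4,interpolation=cv2.INTER_CUBIC)
d=cv2.resize(s[168:230,330:430],None,fx=4,fy=4,interpolation=cv2.INTER_CUBIC)
cv2.imwrite('pics/c1.png',cv2.convertScaleAbs(a,alpha=1.4))
o=np.zeros((260,800,3),np.uint8);o[:240,:360]=c;o[:248,380:780]=d
cv2.imwrite('pics/c2.png',cv2.convertScaleAbs(o,alpha=1.6))
P=np.load('top.npy')
for u,v in [(342,204),(376,210),(330,240),(264,190),(165,200),(165,225),(147,208),(181,209),(300,250)]: print(u,v,P[v,u].round(4))
im=grab('top')
g=cv2.cvtColor(im['frame'],cv2.COLOR_BGR2HSV);b=im['frame'].astype(int)
for u,v in [(342,204),(376,210),(330,240),(264,190),(300,250),(240,175),(165,225)]: print(u,v,b[v,u],g[v,u])
E
```

```text
342 204 [ 0.5446 -0.2471  0.0355]
376 210 [ 0.5308 -0.3544  0.038 ]
330 240 [ 0.4321 -0.2158  0.0085]
264 190 [0.5832 0.001  0.002 ]
165 200 [0.5227 0.3074 0.0539]
165 225 [0.4457 0.301  0.0457]
147 208 [0.4918 0.3565 0.0696]
181 209 [0.4955 0.2522 0.065 ]
300 250 [ 0.3961 -0.1226  0.0035]
342 204 [92 96 87] [77 24 96]
376 210 [88 95 84] [71 30 95]
330 240 [ 75 112 132] [ 19 110 132]
264 190 [81 82 79] [80  9 82]
300 250 [116 126 123] [ 39  20 126]
240 175 [53 50 51] [130  14  53]
165 225 [10  3  3] [120 179  10]
```

View pics/c1.png

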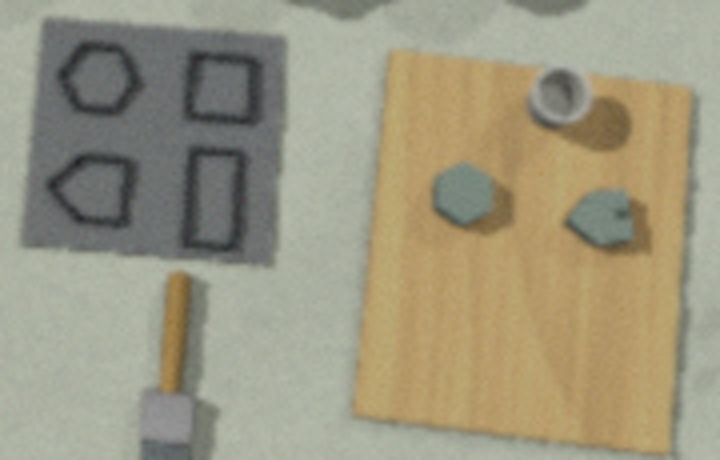

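View pics/c2.png

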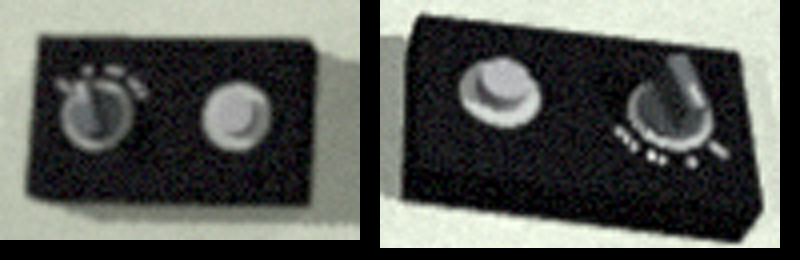

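The crops show a hexagon and a house on the board (bar and square absent). All four pocket rims are visible. The dial marks fan out towards +x, and the dial looks set at one dot. Next I measure in both views.

```bash
cat > m.py <<'E'
from h import *
def avg(name,n=4):
    ims=[get_image(name) for _ in range(n)];im=ims[0]
    im['frame']=np.mean([i['frame'].astype(float) for i in ims],0).astype(np.uint8);return im
S=4
def contours(im,fn,zc):
    """subpixel contours of a mask function evaluated on an upscaled image, within world box"""
    f=cv2.resize(im['frame'],None,fx=S,fy=S,interpolation=cv2.INTER_CUBIC)
    m=fn(f).astype(np.uint8)*255
    cs,_=cv2.findContours(m,cv2.RETR_EXTERNAL,cv2.CHAIN_APPROX_NONE);out=[]
    for c in cs:
        if cv2.contourArea(c)<S*S*40: continue
        px=(c[:,0,:]+.5)/S-.5
        W=np.array([onplane(im,u,v,zc)[:2] for u,v in px]);out.append(W)
    return out
def cen(W):
    M=cv2.moments((W*1e4).astype(np.float32).reshape(-1,1,2));return np.array([M['m10'],M['m01']])/M['m00']/1e4,M['m00']/1e8
def edgeang(W,mod,eps=.004):
    A=cv2.approxPolyDP((W*1e3).astype(np.float32).reshape(-1,1,2),eps*1e3,True)[:,0,:]
    e=np.roll(A,-1,0)-A;L=np.hypot(*e.T);a=np.arctan2(e[:,1],e[:,0]);k=2*np.pi/mod
    return np.angle(np.sum(L**2*np.exp(1j*k*a)))/k,A
def hsv(f): return cv2.cvtColor(f,cv2.COLOR_BGR2HSV).astype(int)
def piece(f):
    h=hsv(f);b=f.astype(int);return (b[...,2]-b[...,0]<12)&(b[...,1]-b[...,2]>3)&(h[...,2]<125)
def rim(f): return (hsv(f)[...,2]<64)
def board(f):
    h=hsv(f);return (h[...,1]>70)&(h[...,0]<30)
def inbox(c,x,y): return x[0]<c[0]<x[1] and y[0]<c[1]<y[1]
E
python3 - <<'E'
from m import *
for n in ['top','scene']:
    im=avg(n);print(n)
    for W in contours(im,piece,.023):
        c,a=cen(W)
        if inbox(c,(.35,.75),(-.5,-.12)) and a<4e-3: print(' piece',c.round(4),'A',round(a*1e6),'m60',np.degrees(edgeang(W,np.pi/3)[0]).round(1),'m45',np.degrees(edgeang(W,np.pi/4)[0]).round(1),edgeang(W,1)[1].round(0).tolist())
    for W in contours(im,rim,.0095):
        c,a=cen(W)
        if inbox(c,(.45,.75),(-.12,.12)) and a<1e-2: print(' rim',c.round(4),'A',round(a*1e6),'m60',np.degrees(edgeang(W,np.pi/3)[0]).round(1),'m45',np.degrees(edgeang(W,np.pi/4)[0]).round(1))
    for W in contours(im,board,.012):
        c,a=cen(W)
        if inbox(c,(.3,.75),(-.5,-.12)): print(' board',c,a,cv2.minAreaRect((W*1e3).astype(np.float32)))
    # console
    for W in contours(im,lambda f:f.max(2)<40,.045):
        c,a=cen(W)
        if inbox(c,(.35,.65),(.15,.45)): print(' console',c,a,cv2.minAreaRect((W*1e3).astype(np.float32)))
    # bright steel/grip/dial on console
    for z in (.045,.064,.083):
      for W in contours(im,lambda f:(hsv(f)[...,2]>75),z):
        c,a=cen(W)
        if inbox(c,(.35,.65),(.15,.45)) and a<4e-3: print(' bright z',z,c.round(4),round(a*1e6),cv2.minAreaRect((W*1e3).astype(np.float32)))
    P=cloud(im);q=P[(P[...,0]>.4)&(P[...,0]<.6)&(P[...,1]>.3)&(P[...,1]<.42)&(P[...,2]>.068)]
    print(' grip pts',len(q),q.mean(0));C=np.cov(q[:,:2].T);w,v=np.linalg.eigh(C);print(np.sqrt(w),np.degrees(np.arctan2(v[1,1],v[0,1])))
E
```

```text
top
 piece [ 0.4164 -0.4848] A 1308 m60 -11.2 m45 -21.3 [[464.0, -481.0], [458.0, -474.0], [460.0, -482.0], [453.0, -476.0], [450.0, -459.0], [449.0, -469.0], [442.0, -468.0], [446.0, -475.0], [440.0, -474.0], [442.0, -483.0], [429.0, -477.0], [428.0, -469.0], [417.0, -473.0], [425.0, -475.0], [425.0, -485.0], [392.0, -471.0], [398.0, -469.0], [386.0, -455.0], [386.0, -462.0], [373.0, -459.0], [379.0, -471.0], [394.0, -476.0], [385.0, -485.0], [390.0, -486.0], [387.0, -493.0], [390.0, -495.0], [393.0, -485.0], [400.0, -488.0], [401.0, -496.0], [394.0, -493.0], [392.0, -499.0], [404.0, -500.0], [414.0, -513.0], [409.0, -517.0], [429.0, -511.0], [418.0, -509.0], [422.0, -505.0], [416.0, -506.0], [416.0, -498.0], [407.0, -497.0], [411.0, -492.0], [421.0, -495.0], [413.0, -492.0], [417.0, -486.0], [431.0, -487.0], [423.0, -502.0], [432.0, -503.0], [437.0, -499.0], [432.0, -501.0], [427.0, -494.0], [437.0, -496.0], [432.0, -493.0], [437.0, -484.0], [445.0, -500.0], [449.0, -497.0], [442.0, -486.0], [447.0, -473.0], [456.0, -494.0]]
 piece [ 0.4332 -0.4446] A 711 m60 -0.6 m45 -15.4 [[467.0
[... 3603 characters left out ...]
8.0], [563.0, -368.0], [559.0, -337.0], [540.0, -324.0], [510.0, -353.0]]
 rim [0.742  0.0871] A 368 m60 -8.0 m45 -5.2
 rim [0.6332 0.0508] A 3100 m60 27.6 m45 -1.6
 rim [ 0.6306 -0.0488] A 3298 m60 -14.2 m45 -2.3
 rim [0.5412 0.0485] A 3297 m60 -29.4 m45 -0.7
 rim [ 0.5389 -0.0466] A 3854 m60 -0.7 m45 -2.7
 board [ 0.51545243 -0.29645914] 0.07463966013639406 ((515.1416015625, -296.4803466796875), (251.33338928222656, 300.9443359375), 85.74488067626953)
 console [0.51249745 0.30633993] 0.0327616034497574 ((512.6982421875, 306.7671813964844), (151.6998748779297, 222.3450927734375), 2.5259957313537598)
 grip pts 129 [0.49854213 0.36472396 0.07847168]
[0.00451232 0.01315738] -158.51755209019143
```

Both views agree to within about 2 mm. The house and hexagon are present, and the dial bar at about 20° with console yaw 2.5° confirms it is at one dot. I'll refine the dial axis and nest yaw, then turn the dial if the checks hold.

```bash
cat > r.py <<'E'
from m import *
from scipy.spatial.transform import Rotation as Ro
def q(phi):
    c,s=np.cos(phi),np.sin(phi)
    x=Ro.from_matrix(np.array([[-s,c,0],[c,s,0],[0,0,-1.]])).as_quat();return np.array([x[3],*x[:3]])
def best(p,phi):
    """jaw angle (mod pi) with the last joint nearest the middle of its range"""
    o=[]
    for k in (-1,0,1):
        j=inverse_kinematics(list(p),q(phi+k*np.pi))
        if j is not None:o.append((abs(j[5]),phi+k*np.pi))
    return min(o)[1]
def up(z=.17):
    p=state()['ee_pos']
    if p[2]<z: move_l([p[0],p[1],z],.2)
def go(x,y,z,phi,hz=.17):
    """rise, travel over, go down"""
    up(hz);move_to([x,y,hz],q(phi))
    if z<hz:
        move_l([x,y,z+.03],.2);move_l([x,y,z],.05)
def st():
    s=state();return 't %.1f pos %s f %s gap %.4f'%(s['time'],s['ee_pos'].round(4),s['ft_force'].round(1),s['finger_gap'])
E
cat > d1.py <<'E'
from r import *
ax=[]
for n in ['top','scene']:
    im=avg(n);print(n)
    for W in contours(im,lambda f:hsv(f)[...,2]>45,.05):
        c,a=cen(W)
        if inbox(c,(.4,.6),(.2,.42)) and a<6e-3: print(' bright',c.round(4),round(a*1e6),[np.round(v,1) for v in cv2.minAreaRect((W*1e3).astype(np.float32))])
    for W in contours(im,lambda f:(hsv(f)[...,2]<105),.006):
        c,a=cen(W)
        if inbox(c,(.5,.67),(-.05,.05)) and a>.02: print(' nest',c.round(4),a,cv2.minAreaRect((W*1e3).astype(np.float32)))
    f=im['frame'];
    P=cloud(im);g=P[(P[...,0]>.45)&(P[...,0]<.55)&(P[...,1]>.33)&(P[...,1]<.4)&(P[...,2]>.077)]
    r=cv2.minAreaRect((g[:,:2]*1e3).astype(np.float32));print(' grip',len(g),g[:,:2].mean(0),r)
    g=P[(P[...,0]>.45)&(P[...,0]<.55)&(P[...,1]>.22)&(P[...,1]<.28)&(P[...,2]>.059)&(P[...,2]<.075)]
    print(' cap',len(g),g.mean(0),cv2.minEnclosingCircle((g[:,:2]*1e3).astype(np.float32)))
    for W in contours(im,piece,.023):
        c,a=cen(W)
        if inbox(c,(.45,.6),(-.4,-.2)) and a<4e-3:
            Hh=cv2.convexHull((W*1e3).astype(np.float32));print(' piece',cen(Hh[:,0]/1e3)[0].round(4),cv2.minAreaRect(Hh))
for p in [(.495,.363,.067,np.radians(110)),(.495,.363,.067,np.radians(75)),(.495,.363,.067,np.radians(144)),(.495,.253,.1,np.radians(90)),(.5495,-.2442,.03,np.radians(31)),(.536,-.36,.03,np.radians(7)),(.632,.0508,.03,np.radians(-2)),(.632,.0508,.03,np.radians(58)),(.54,.043,.03,np.radians(-2))]:
    b=best(p[:3],p[3]);print(p,np.degrees(b),inverse_kinematics(p[:3],q(b)).round(2))
go(.495,.363,.13,best((.495,.363,.13),np.radians(109.7)),.17)
print(st())
E
python3 d1.py
```

```text
top
 nest [0.5837 0.002 ] 0.03901968822513374 ((584.2086181640625, 1.4144363403320312), (206.9010772705078, 194.91993713378906), 88.53104400634766)
 grip 66 [0.49315629 0.36364567] ((493.21417236328125, 364.0179138183594), (41.706703186035156, 13.806558609008789), 18.41822052001953)
 cap 80 [0.49848681 0.25652792 0.06436057] ((498.8968505859375, 256.3763122558594), 15.900328636169434)
 piece [ 0.5364 -0.3568] ((535.7113647460938, -353.82672119140625), (40.613033294677734, 48.33479309082031), 10.393742561340332)
 piece [ 0.5499 -0.2442] ((550.0126953125, -244.05479431152344), (42.875450134277344, 46.784908294677734), 86.23955535888672)
scene
 nest [0.5882 0.0018] 0.03791985778647314 ((587.6114501953125, 1.7126617431640625), (203.3870086669922, 192.3316192626953), 88.67359161376953)
 grip 88 [0.4966316  0.36496623] ((495.694580078125, 365.3876647949219), (41.04426193237305, 14.616180419921875), 20.303537368774414)
 cap 107 [0.50150565 0.25588497 0.06256501] ((500.6863708496094, 256.3427734375), 16.54074478149414)
 piece [ 0.5489 -0.2442] ((549.5347290039062, -244.4747772216797), (57.37
[... 428 characters left out ...]
6.0 [ 0.58  0.16  1.45 -0.    1.53  1.21]
(0.495, 0.253, 0.1, np.float64(1.5707963267948966)) 90.0 [ 0.41 -0.01  1.57 -0.    1.59 -1.16]
(0.5495, -0.2442, 0.03, np.float64(0.5410520681182421)) 31.0 [-0.47  0.15  1.53 -0.    1.47 -1.02]
(0.536, -0.36, 0.03, np.float64(0.12217304763960307)) 7.0 [-0.64  0.26  1.4  -0.    1.48 -0.77]
(0.632, 0.0508, 0.03, np.float64(-0.03490658503988659)) -2.0 [ 0.03  0.23  1.43 -0.    1.48  0.06]
(0.632, 0.0508, 0.03, np.float64(1.0122909661567112)) 58.00000000000001 [ 0.03  0.23  1.43 -0.    1.48 -0.99]
(0.54, 0.043, 0.03, np.float64(-0.03490658503988659)) -2.0 [ 0.02 -0.01  1.69 -0.    1.46  0.05]
t 3.1 pos [0.4951 0.363  0.1301] f [-0.8 -0.2  1. ] gap 0.0879
```

```bash
cat > dial.py <<'E'
from r import *
import sys
a,b=[np.radians(float(v)) for v in sys.argv[1:3]]   # pointer yaw now, wanted (world, ccw +)
X,Y=.4945,.364
off=np.pi/2
p0=min([k for k in (0,np.pi,-np.pi)],key=lambda k:max(abs(inverse_kinematics([X,Y,.1],q(v+off+k))[5]) if inverse_kinematics([X,Y,.1],q(v+off+k)) is not None else 9 for v in (a,b)))
off+=p0
gripper_open();go(X,Y,.067,a+off,.15);print(st())
close();print(st())
n=8
for i in range(1,n+1):
    move_to([X,Y,.067],q(a+(b-a)*i/n+off))
print(st(),state()['moment'].round(2));hold(.2)
gripper_open();up(.15);print(st())
E
python3 dial.py 19.7 -16
python3 - <<'E'
from r import *
for n in ['top','scene']:
    im=avg(n,2);P=cloud(im);g=P[(P[...,0]>.45)&(P[...,0]<.55)&(P[...,1]>.33)&(P[...,1]<.4)&(P[...,2]>.077)&(P[...,2]<.09)]
    print(len(g),cv2.minAreaRect((g[:,:2]*1e3).astype(np.float32)))
E
```

```text
t 5.0 pos [0.4945 0.364  0.0671] f [-0.3 -0.6  0.5] gap 0.0877
t 6.1 pos [0.494  0.3652 0.067 ] f [-2.   5.5 -1. ] gap 0.0139
t 8.1 pos [0.494  0.3654 0.067 ] f [-2.1  5.8 -0.8] gap 0.0139 [0.96 0.2  0.01]
t 10.1 pos [0.4944 0.3639 0.1493] f [ 0.3 -0.1  0. ] gap 0.0881
0 ((0.0, 0.0), (0.0, 0.0), 0.0)
78 ((496.18719482421875, 365.324462890625), (14.240092277526855, 40.935638427734375), 72.39871978759766)
```

```bash
cat > p.py <<'E'
from r import *
NY=np.radians(-1.4)
POCK={'hexagon':(.6322,.0508),'house':(.5405,.0428)}
def locate(zc=.023,box=((.38,.65),(-.43,-.17)),pf=True):
    """piece name -> (origin x,y, yaw), from both views"""
    R={}
    for n in ['top','scene']:
        im=avg(n,3)
        for W in contours(im,piece,zc):
            c,a=cen(W)
            if not inbox(c,*box) or not 1.1e-3<a<4e-3: continue
            H=cv2.convexHull((W*1e3).astype(np.float32))[:,0]/1e3;c=cen(H)[0]
            y60,y45=edgeang(W,np.pi/3)[0],edgeang(W,np.pi/4)[0]
            R.setdefault(n,[]).append((c,a,y60,y45))
            if pf: print(n,c.round(4),round(a*1e6),'m60 %.1f m45 %.1f'%(np.degrees(y60),np.degrees(y45)))
    return R
def pick(x,y,phi,base):
    gripper_open();phi=best((x,y,.05),phi);go(x,y,base+.0175,phi);close();print('pick',st());up();print(st());return phi
def put(x,y,phi,base,seat=True):
    up();move_to([x,y,.17],q(phi));move_l([x,y,base+.0175+.012],.15);hold(.2);f0=state()['ft_force']
    for dz in np.arange(.009,-.0004,-.0015):
        move_l([x,y,base+.0175+dz],.03);f=state()['ft_force']-f0
        if np.linalg.norm(f)>12: print('contact at dz',dz,f.round(1),st());return False
    print('put',f.round(1),st());gripper_open();up();return True
E
python3 - <<'E'
from p import *
R=locate()
c=np.mean([min(R[n],key=lambda t:np.hypot(*(t[0]-[.5495,-.2442])))[0] for n in R],0);print(c)
assert np.hypot(*(c-[.5495,-.2442]))<.004
a=np.radians(31)
pick(c[0],c[1],a,.012)
x,y=POCK['hexagon']
phi=best((x,y,.03),np.radians(58.6));print(np.degrees(phi))
print(put(x,y,phi,.006))
E
```

```text
top [ 0.5364 -0.3567] 1520 m60 -23.4 m45 7.1
top [ 0.5498 -0.2442] 1538 m60 -0.6 m45 18.7
scene [ 0.549  -0.2443] 2151 m60 -3.9 m45 3.3
scene [ 0.5364 -0.3559] 2258 m60 21.6 m45 10.7
[ 0.54941459 -0.24422463]
pick t 15.4 pos [ 0.5494 -0.2442  0.0295] f [0.7 0.1 0.3] gap 0.0440
t 16.3 pos [ 0.5489 -0.244   0.1682] f [ 0.3 -0.1 -0.7] gap 0.0441
58.60000000000001
put [-0.2  0.5  1.2] t 20.7 pos [0.6323 0.0508 0.0235] f [-0.2 -0.1 -1.1] gap 0.0440
True
```

```bash
python3 - <<'E'
from p import *
R=locate()
c=np.mean([min(R[n],key=lambda t:np.hypot(*(t[0]-[.5364,-.3563])))[0] for n in R],0)
assert np.hypot(*(c-[.5364,-.3563]))<.004
a=np.radians(8);o=c-.0057*np.array([-np.sin(a),np.cos(a)]);print(c,o)
pick(o[0],o[1],a,.012)
x,y=POCK['house'];phi=best((x,y,.03),NY);print(np.degrees(phi))
print(put(x,y,phi,.006))
move_to([.45,.25,.2],q(np.pi/2))
for n in ['top','scene']:
    im=avg(n,2);cv2.imwrite('pics/n1%s.png'%n,im['frame'])
    P=cloud(im)
    for k,(x,y) in POCK.items():
        g=P[np.hypot(P[...,0]-x,P[...,1]-y)<.012];print(n,k,len(g),np.median(g[:,2]),g[:,2].std())
    for W in contours(im,piece,.017):
        c,a=cen(W)
        if inbox(c,(.45,.7),(-.1,.12)): print(c,a)
t=cv2.imread('pics/n1top.png')[150:260,220:410];s=cv2.imread('pics/n1scene.png')[120:255,90:310]
t=cv2.resize(t,None,fx=4,fy=2*2,interpolation=cv2.INTER_CUBIC);cv2.imwrite('pics/n1t.png',cv2.convertScaleAbs(t,alpha=1.4))
cv2.imwrite('pics/n1s.png',cv2.convertScaleAbs(cv2.resize(s,None,fx=3.6,fy=3.6,interpolation=cv2.INTER_CUBIC),alpha=1.4))
E
```

```text
top [ 0.5364 -0.3558] 1394 m60 -14.7 m45 9.2
scene [ 0.5368 -0.356 ] 2100 m60 -18.1 m45 4.7
[ 0.53656852 -0.35591356] [ 0.53736181 -0.36155809]
pick t 27.0 pos [ 0.5373 -0.3616  0.0295] f [ 0.5 -1.   0.1] gap 0.0416
t 27.8 pos [ 0.5369 -0.3612  0.1681] f [-0.6  0.3 -1.4] gap 0.0417
-1.4
put [ 1.1 -0.8  0.1] t 32.6 pos [0.5405 0.0428 0.0235] f [ 0.8 -0.3 -0.4] gap 0.0421
True
top hexagon 42 0.029259471291880137 0.0026568292106894245
top house 44 0.02899026425780264 0.002712070187748845
[0.5420864  0.04975129] 0.0021426833832344414
[0.63341416 0.05413921] 0.002164245300519578
scene hexagon 61 0.026510687193718834 0.001311165054095896
scene house 52 0.02673744608369601 0.00127539893015865
[0.62956427 0.05366448] 0.0024279904603365064
[0.5400524  0.04966387] 0.0026707730083363876
```

View pics/n1s.png

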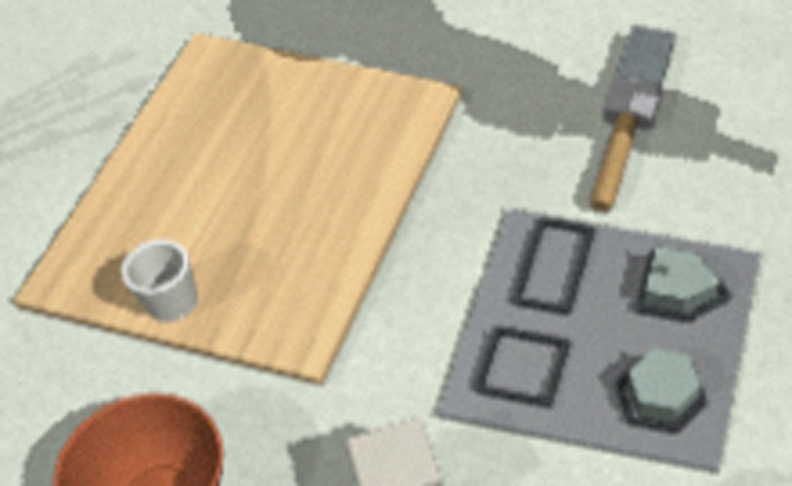

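View pics/n1t.png

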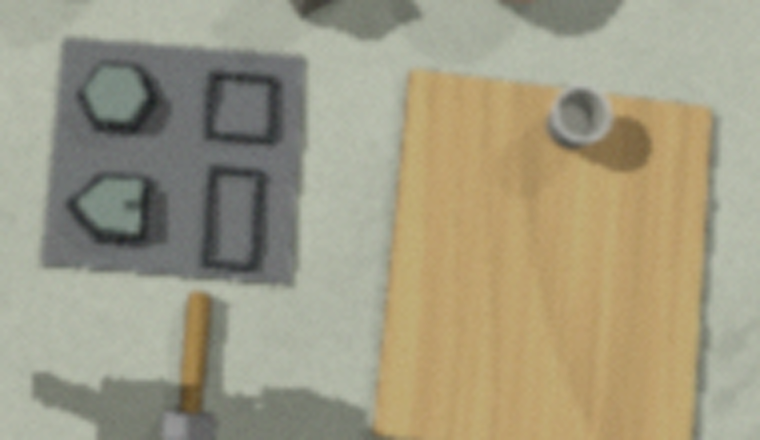

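Both pieces are seated: the tops are at about 0.028 m in both views, and they would be at 0.035 m if they were on a rim. I'll check the dial again, then go above the button.

```bash
python3 - <<'E'
from p import *
move_to([.45,.0,.25],q(0))
for n in ['top','scene']:
    im=avg(n,3);P=cloud(im);g=P[(P[...,0]>.45)&(P[...,0]<.55)&(P[...,1]>.33)&(P[...,1]<.4)&(P[...,2]>.077)&(P[...,2]<.09)]
    print(len(g),cv2.minAreaRect((g[:,:2]*1e3).astype(np.float32)))
    g=P[(P[...,0]>.45)&(P[...,0]<.55)&(P[...,1]>.22)&(P[...,1]<.28)&(P[...,2]>.059)&(P[...,2]<.075)]
    print(' cap',len(g),cv2.minEnclosingCircle((g[:,:2]*1e3).astype(np.float32)))
    cv2.imwrite('pics/d2%s.png'%n,im['frame'])
t=cv2.imread('pics/d2top.png')[175:235,122:212];s=cv2.imread('pics/d2scene.png')[168:230,330:430]
o=np.zeros((260,800,3),np.uint8);o[:240,:360]=cv2.resize(t,None,fx=4,fy=4,interpolation=2);o[:248,380:780]=cv2.resize(s,None,fx=4,fy=4,interpolation=2)
cv2.imwrite('pics/d2.png',cv2.convertScaleAbs(o,alpha=1.7))
close();b=best((.4995,.256,.1),0)
go(.4995,.256,.085,b,.15);print(st(),np.degrees(b))
E
```

```text
68 ((494.0006408691406, 364.641357421875), (14.469269752502441, 42.237361907958984), 72.38548278808594)
 cap 87 ((498.3849792480469, 256.1527404785156), 15.870798110961914)
82 ((495.5746765136719, 365.5499267578125), (14.368034362792969, 43.78190612792969), 73.44406127929688)
 cap 104 ((500.8323669433594, 256.0521545410156), 16.397626876831055)
t 40.4 pos [0.4995 0.2561 0.0851] f [-0.1 -0.3  0.9] gap 0.0001 0.0
```

View pics/d2.png

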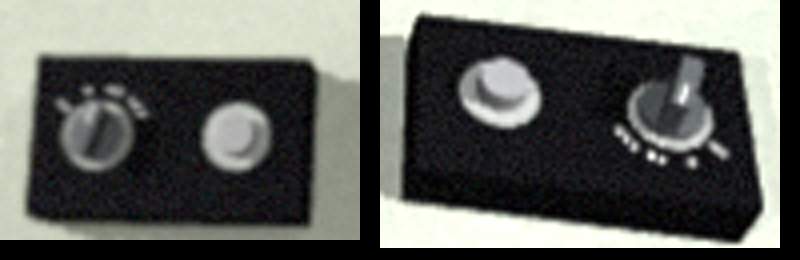

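Dial: it measures about -17° against the two-dot mark at about -14.6°. Before the press I'll re-grip it at the mark's angle to centre it. Then press under force control.

```bash
cat > press.py <<'E'
from r import *
X,Y=.4995,.256
def F(n=5):
    o=[]
    for _ in range(n): hold(.02);o.append(state()['ft_force'][2])
    return np.mean(o)
up(.15);close();b=best((X,Y,.1),0);go(X,Y,.078,b,.15);hold(.3);f0=F();z=.0745;log=[]
move_l([X,Y,z],.05)
while True:
    f=F()-f0;log.append((round(z,4),round(state()['ee_pos'][2],4),round(f,2)))
    if f>4.3 or z<.0610: break
    z-=.0004;move_l([X,Y,z],.02)
print(log[::3],log[-4:])
if 3.8<f<6.8 and .062<z<.0695:
    hold(1.4);print('held',F()-f0,st())
    while f<13.5 and z>.052:
        z-=.0008;move_l([X,Y,z],.03);f=F(2)-f0
    print('full',z,f,st());hold(.15)
else: print('ABORT',z,f)
move_l([X,Y,.09],.1);up(.15);print(st())
E
python3 dial.py -14.6 -14.6 && python3 press.py
```

```text
t 44.5 pos [0.4945 0.364  0.0671] f [-0.  -0.2  0.9] gap 0.0878
t 45.6 pos [0.4947 0.3652 0.0671] f [ 0.7  5.1 -1.9] gap 0.0140
t 47.6 pos [0.4947 0.3652 0.0671] f [ 0.9  4.2 -2. ] gap 0.0137 [ 0.75 -0.3  -0.04]
t 49.6 pos [0.4944 0.364  0.1493] f [-0.  -0.3 -0.7] gap 0.0877
[(0.0745, np.float64(0.0743), np.float64(-0.12)), (0.0733, np.float64(0.0733), np.float64(0.2)), (0.0721, np.float64(0.0723), np.float64(1.53)), (0.0709, np.float64(0.0709), np.float64(1.89)), (0.0697, np.float64(0.0697), np.float64(2.42)), (0.0685, np.float64(0.0685), np.float64(2.39)), (0.0673, np.float64(0.0673), np.float64(2.82)), (0.0661, np.float64(0.0663), np.float64(4.78))] [(0.0673, np.float64(0.0673), np.float64(2.82)), (0.0669, np.float64(0.0669), np.float64(2.74)), (0.0665, np.float64(0.0665), np.float64(3.22)), (0.0661, np.float64(0.0663), np.float64(4.78))]
held 5.731151784981126 t 62.8 pos [0.4995 0.256  0.0663] f [-0.7 -0.5  5.4] gap 0.0007
full 0.05730000000000005 16.268684978143696 t 65.9 pos [0.4998 0.2561 0.0601] f [-5.8 -2.4 16.1] gap 0.0003
t 67.0 pos [0.4993 0.2559 0.1493] f [-0.7 -0.6 -0.2] gap 0.0006
```

The press reads cleanly: contact at 72.2 mm, first click at 66.3 mm held for over 1.4 s at about 5.5 N, bottom at 60.1 mm under 16 N. I'll check that the pieces are still seated and the dial angle, then return the hexagon.

```bash
python3 - <<'E'
from p import *
move_to([.45,-.25,.2],q(0));gripper_open()
for n in ['top','scene']:
    im=avg(n,3);P=cloud(im);g=P[(P[...,0]>.45)&(P[...,0]<.55)&(P[...,1]>.33)&(P[...,1]<.4)&(P[...,2]>.077)&(P[...,2]<.09)]
    print(n,'dial',cv2.minAreaRect((g[:,:2]*1e3).astype(np.float32)))
    for k,(x,y) in POCK.items():
        g=P[np.hypot(P[...,0]-x,P[...,1]-y)<.012];print(n,k,len(g),np.median(g[:,2]),g[:,2].std())
    for W in contours(im,piece,.017):
        c,a=cen(W)
        if inbox(c,(.35,.7),(-.4,.12)) and a<4e-3: print(c,a)
    cv2.imwrite('pics/n3%s.png'%n,im['frame'])
s=cv2.imread('pics/n3scene.png')[110:280,90:440]
cv2.imwrite('pics/n3s.png',cv2.convertScaleAbs(cv2.resize(s,None,fx=2.2,fy=2.2,interpolation=2),alpha=1.4))
E
```

```text
top dial ((494.08587646484375, 364.3247985839844), (14.931024551391602, 42.71175765991211), 76.93427276611328)
top hexagon 43 0.028427831041177336 0.002381684703744323
top house 44 0.02820928151851214 0.002355204632228607
[ 0.42695649 -0.22880545] 0.0005314636992114782
[ 0.52817357 -0.2980255 ] 0.0006540903337043524
[0.54155674 0.04987894] 0.0022291208085519075
[ 0.60906804 -0.3277789 ] 0.002263319424724579
[0.63331116 0.05436654] 0.0021590487417327614
scene dial ((495.9289245605469, 365.83782958984375), (14.115152359008789, 43.490455627441406), 75.16699981689453)
scene hexagon 61 0.026357935331923436 0.0012689000309629415
scene house 50 0.0266693660532787 0.0013241815415619739
[0.62974925 0.05397531] 0.002435317428812757
[0.53960135 0.04961676] 0.0026196370680425687
```

View pics/n3s.png

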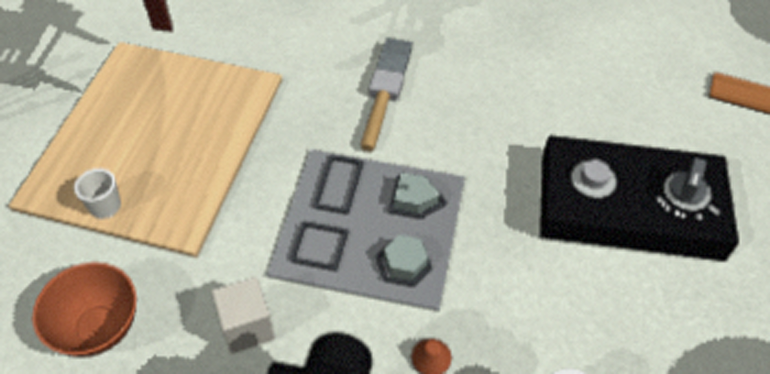

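The image shows the house at (415,192) and hexagon at (404,258), both in their pockets, and the dial reads about -14° (two dots). Now I return both pieces and then the dial.

```bash
python3 - <<'E'
from p import *
ok=[]
for k,phi,(bx,by) in [('house',NY,(.515,-.355)),('hexagon',np.radians(58.6),(.515,-.235))]:
    x,y=POCK[k]
    ph=pick(x,y,phi,.006)
    ok.append(put(bx,by,best((bx,by,.05),ph),.012));print(k,ok)
    if not ok[-1]: break
E
python3 dial.py -14.6 54.2
python3 - <<'E'
from p import *
move_to([.45,.0,.25],q(0))
for n in ['top','scene']:
    im=avg(n,3);P=cloud(im);g=P[(P[...,0]>.45)&(P[...,0]<.55)&(P[...,1]>.33)&(P[...,1]<.4)&(P[...,2]>.077)&(P[...,2]<.09)]
    print(n,'dial',cv2.minAreaRect((g[:,:2]*1e3).astype(np.float32)))
    for k,(x,y) in {'house':(.515,-.355),'hexagon':(.515,-.235)}.items():
        g=P[np.hypot(P[...,0]-x,P[...,1]-y)<.012];print(n,k,len(g),np.median(g[:,2]),g[:,2].std())
    for W in contours(im,piece,.023):
        c,a=cen(W)
        if inbox(c,(.35,.7),(-.42,.12)) and a<4e-3: print(c,a)
    cv2.imwrite('pics/n4%s.png'%n,im['frame'])
a=cv2.imread('pics/n4scene.png')[110:290,80:440]
cv2.imwrite('pics/n4s.png',cv2.convertScaleAbs(cv2.resize(a,None,fx=2.2,fy=2.2,interpolation=2),alpha=1.4))
E
```

```text
pick t 74.2 pos [0.5405 0.0428 0.0235] f [-0.8 -0.3  0.6] gap 0.0422
t 75.1 pos [0.5399 0.0428 0.1683] f [ 0.1 -0.1 -1.9] gap 0.0415
put [1.9 1.7 0.8] t 79.8 pos [ 0.515  -0.3551  0.0295] f [ 1.3  1.  -0.6] gap 0.0418
house [True]
pick t 85.7 pos [0.6324 0.0509 0.0235] f [ 1.8  0.4 -0.5] gap 0.0436
t 86.6 pos [0.6317 0.0509 0.1679] f [-0.   0.2 -2.3] gap 0.0438
put [-0.5 -1.2  1.1] t 91.0 pos [ 0.5151 -0.235   0.0296] f [-0.4  0.1  0. ] gap 0.0436
hexagon [True, True]
t 96.2 pos [0.4945 0.364  0.0671] f [ 0.4  0.1 -0.4] gap 0.0878
t 97.3 pos [0.4948 0.3652 0.0671] f [ 0.9  4.4 -0.8] gap 0.0138
t 99.5 pos [0.4946 0.3657 0.067 ] f [ 0.9  4.9 -1.6] gap 0.0137 [ 1.17 -0.27 -0.18]
t 101.4 pos [0.4944 0.3639 0.1493] f [ 0.   0.5 -0.6] gap 0.0876
top dial ((494.04730224609375, 364.6256103515625), (44.19751739501953, 13.746150970458984), 55.15077590942383)
top house 43 0.03405503923597459 0.002549301319546891
top hexagon 45 0.03440223788546432 0.002692876328271829
[0.36316903 0.10630569] 0.0007675377765689046
[ 0.47173063 -0.0793075 ] 0.0008796429153043032
[0.48530786 0.09959052] 0.0008518394171510637
[ 0.51510707 -0.34999365] 0.0015024728808754682
[ 0.51353463 -0.2341108 ] 0.001498498576157689
[ 0.56321696 -0.11650485] 0.0013110348068517447
[ 0.69474961 -0.0608749 ] 0.0007882451569238305
scene dial ((495.4714660644531, 364.92138671875), (42.31887435913086, 16.78736114501953), 60.789695739746094)
scene house 42 0.03275241639290981 0.0012320517278863025
scene hexagon 45 0.03255095341787007 0.0015507749376757383
[ 0.51236885 -0.23428626] 0.0020823117204111815
[ 0.51513003 -0.35023722] 0.002243090354865789
```

View pics/n4s.png

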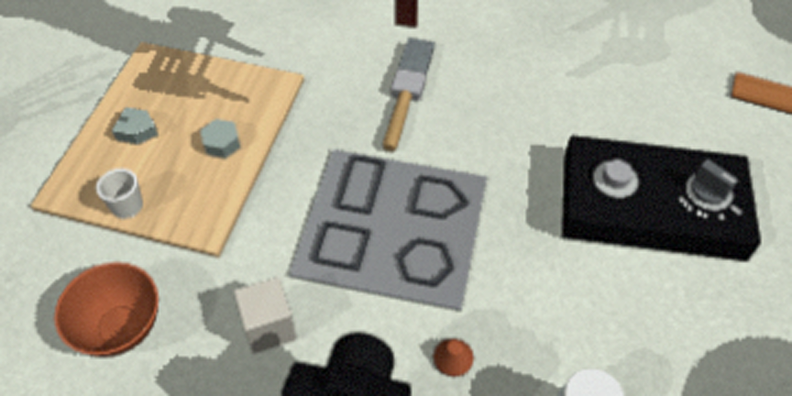

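The house (133,125) and hexagon (220,138) lie flat on the board with tops at about 0.0335 m. The nest is empty and the dial at (712,185) points to the bar mark. The cup, brush, prop and stilt are where they were.

```bash
python3 -c "
from r import *
print(st());job_done()"
```

```text
t 103.4 pos [4.501e-01 3.000e-04 2.499e-01] f [0.6 0.3 0.2] gap 0.0877
the job is handed in; nothing more can be done
```

The job is handed in at 103 s of robot time, and the last checks agree with it being done as asked. Only the hexagon and the house were on the board.

- **Seating:** Both pieces went into their own pockets without contact. Both views put their tops at about 28 mm, the seated height, and they read the same right after the picture.
- **Dial to two dots:** It started at one dot. After my first turn it read about 2° past the two-dot mark, so I re-gripped it at the mark before pressing. It read about -14° afterwards, against -14.6° expected.
- **Shutter:** The first click came 6 mm down. I held it there at about 5.5 N for over 1.4 s, then pressed to 12 mm at 16 N and let go.
- **Return:** Both pieces lie flat on the ware board, tops at about 33–34 mm against 34 mm expected. The other things look unmoved in the last picture, by eye only.
- **Dial to bar:** I turned it back to the bar mark, expected at 54°. The final readings differ: 55° from the top view, 61° from the noisier scene view. The picture shows it pointing at the bar mark.

I noticed no piece being knocked aside.

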